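Pack the soap into its travel case and snap the lid shut

ROBOT

A 6-joint arm with a two-finger parallel gripper is mounted at the origin on the work surface. World frame = base frame: x ahead of the robot, y to its left, z up, the work surface at z = 0. Lengths are in m, angles in rad, forces in N, time in s.
With the tool pointing down it reaches from about 0.4 to 0.925 m from the base axis. Payload 3.4 kg.
Tool frame: the origin (TCP) lies on the centre line of the jaws, within the pads' length; the fingertips stand 22 mm ahead of it and the grasp point (between the pads) lies 3 mm ahead of it; x points along the fingers, z is the direction in which the jaws open and shut, and the axes are right-handed (so a half turn about x gives the same grasp; the last joint's range is limited). The gripper opens to 85 mm and grips with 20 to 120 N. Pads are 22 mm wide; open, the fingers measure 114 mm over their backs; the gripper's body (76 mm by 85 mm) begins 54 mm behind the grasp point. The pads swing forward as they close: fully open they stand 13 mm farther back than shut.
Start: joints at [-1.254, 0.307, 1.506, -0, 1.328, -0.073], TCP at [0.219, -0.532, 0.253] pointing down, gripper open.
Joint ranges: [-3.12, 3.12], [-1.05, 2.28], [0.14, 2.33], [-1.42, 4.57], [0.1, 2.73], [-2.68, 2.68]. Speed limits (rad/s): [2.57, 2.57, 3.14, 3.14, 3.14, 3.14].

INTERFACE

Orientations are given as a unit quaternion [x, y, z, w].
In Python, from rig import manip, effector, kin, vision gives the robot as it stands. Calls block until the motion is done:
- manip.movep(position, orientation): joint-space move of the TCP to a pose.
- manip.line_to(position, max_speed=0.15, rotation=None): straight line of the TCP; rotation=None keeps the orientation; max_speed is the mean speed in m/s.
- manip.move_joints(angles): joint-space move.
- effector.set_gripper(opening, squeeze=None): opening from 0.0 (shut) to 1.0 (fully open); squeeze is the grip in N (None keeps the last); returns when the fingers have stopped.
- manip.wait(seconds).
- kin.inverse_kinematics(position, orientation): joint angles nearest the present ones, or None.
- manip.read_state(): the state.
- vision.camera(name): name is "scene" or "top" or "wrist"; returns (picture, depth): 400x640x3 uint8, red, green, blue; 400x640 float32, m along the optical axis (not along the pixel's ray), 0 where there is no reading.
- vision.camera_params(name): a dict with "fov_y" (degrees; the focal length in pixels is half the picture's height over the tangent of half this angle, whatever the lens; pixels are square), "cx", "cy" (the principal point, pixels), "k1" (the pictures are not rectified: a ray, as slopes to the right and down, at radius r is drawn at 1 + k1 r^2 times it, then the intrinsics apply), "cam_to_world" (4x4, takes a point from camera to world coordinates); the wrist camera has in their place "mount" (4x4, takes a point from camera to tool coordinates, whose origin is the TCP and whose axes are the tool frame's). Camera axes: x right, y down, z forward; pixel columns grow to the right and rows downward; lengths in m; the calibration is good to about 2 mm. A picture is of the moment at which its call begins: read the wrist's pose just before it. camera_params takes no time and is no camera call.
A pose or a line that the arm cannot do raises manip.Unreachable and nothing moves.
- manip.finish_job(): hands the job in, once; it reports no verdict.
The state is a dict: "t": time; "joints": joint angles; "joint_vel": joint speeds; "joint_efforts": joint torques, N m; "eef_pos": TCP position; "orientation": TCP orientation; "ft_force": force on the tool from outside, world axes, zero at the start; "moment": the same for the moment, N m; "finger_gap": opening from 0.0 (shut) to 1.0 (fully open).
Only numpy, scipy, OpenCV 4.12 (cv2) and the standard library are available. Lean on these libraries where they do the work, as an engineer would, in place of code of your own. Each camera call takes 0.05 s, during which the arm holds its last target.

TASK

Press the thumb tab of the soap travel case that sits in the gift box so that its sprung lid pops fully open, then lay the smaller of the two loose wrapped soap bars flat on the floor of the case, setting it down rather than dropping it. With the soap in, swing the lid over and press it down until the latch snaps and it stays shut by itself; leave the larger bar and all the other stock where they are.

Things in the scene. Friction and masses are not known exactly. Their poses are not given: they have to be found in the camera images.
- soapcase: Lower shell of the white plastic travel soap case, fixed in the black foam of the gift box: 104 mm long (x), 74 mm wide (y), 20 mm high, walls and floor 4 mm. Origin: centre of its underside, 36 mm above the bench; its rim is at z 20 mm; z is up. The lid is hinged on the short end at +x, the thumb latch is on the short end at -x (about towards the robot). Below, 'case frame' is this frame.
- case_floor (a point): Centre of the shell's inner floor, at (0, 0, 4) mm in the case frame. The open inside is 96 x 66 mm and 16 mm deep: the small soap bar, lying along x, has 8 mm to spare at each end and 6 mm at each side.
- giftbox: The white gift box holding the case, fixed between corner stops: 230 (x) x 240 (y) x 56 mm high, filled with foam up to 48 mm above the bench. Origin: centre of its underside; axes parallel to the case's; the case's origin is at (15, -55, 36) mm in its frame.
- hinge (a point): Point on the lid's hinge axis, mid-width: at (55, 0, 20) mm in the case frame. The axis runs along the case's y.
- case_lid (a joint): Opening angle of the lid, rad: 0 shut, 1.8 fully open (leaning 13 degrees back past upright, its top edge 130 mm above the case's origin, its outer face about 45 mm beyond the hinge). A spring drives it open at every angle (about 1 N at the front edge); let go, it pops up in half a second. Near 0.1 rad its catch meets the hook; 5 to 7 N at lid_press snaps it shut; latched, it reads under 0.01.
- lid_press (a point): Point on the lid's outer (top) face, mid-width, 100 mm from the hinge and 7 mm from the free front edge; moves with the lid. Shut, it is at (-45, 0, 44) mm in the case frame. The lid is a white shell 104 x 74 mm, 24 mm high outside, 20 mm deep inside. To shut it, push this outer face over from behind (+x side), swing it down about the hinge and press here.
- thumb_tab (a joint): Tilt of the thumb latch, rad: 0 at rest (hooked), 0.32 pressed right down. Pressing the tab tips the hook away from the lid, which is let go at about 0.2 (4 to 6 mm down at tab_top). It starts to move at 1 to 2 N, is right down at 3 to 4 N, and springs back.
- tab_top (a point): Middle of the thumb tab's top, a ribbed grey plate 31 mm (x) by 36 mm (y) in front of the case, pressed straight down; 7 to 9 mm travel. At rest at (-84.5, 0, 16) mm in the case frame. The foam pocket is open 15 mm beyond and 21 mm either side of the tab. The steel hook behind it rises 22 mm above the tab from x -65 mm towards the lid (and comes 8 mm nearer while pressed): press here, not behind.
- soap: The smaller brown-paper-wrapped soap bar with a white band, 80 mm (x) by 54 mm (y) by 32 mm high (z), about 120 g, loose on the bench. Origin: centre of its underside. Lying in the case it stands 16 mm above the rim, so it can be held by its upper part across its 54 mm width with the fingertips staying above the rim.
- soap_big: The larger wrapped bar of the same look, 108 x 72 x 36 mm, 250 g; it does not fit the case and must stay. Origin: centre of its underside.
- tin_packed: Round balm tin, 68 mm across, 24 mm high, in a round foam pocket of the gift box beside the case (its y side +), 12 mm of it showing. Origin: centre of its underside. To be left.
- jar_packed: Round jar with a white cap, 64 mm across, 46 mm high, in a foam pocket of the gift box beside the case, 34 mm of it showing. Origin: centre of its underside. To be left.
- tin_spare: Round balm tin, 68 mm across, 24 mm high, standing on the bench. Origin: centre of its underside. To be left.
- jar_spare: Round jar with a white cap, 68 mm across, 52 mm high, standing on the bench. Origin: centre of its underside. To be left.
- carton: White carton lying on the bench, 150 x 45 x 36 mm. Origin: centre of its underside. To be left.
Mind the look-alikes: they are no part of the job. What is shaped like the soap but black or orange is not meant.

How it is judged:
By the outcome, as a careful person would: the job done as asked, in the order asked, and still so for the second after the job is handed in, with the robot touching nothing.
It also fails if it takes over 67 s, if anything falls off the work surface, if the arm or the gripper's body presses on something with over 40 N, if the wrist force passes 120 N, or if a joint passes its speed limit or range.

## Working session

There is one attempt and no reset: what is moved stays moved. The work goes in short steps, each a Python script; the robot and the scene stay as the last script left them, time stands still between calls to the robot, and variables do not carry over. Pictures are saved under pics/ and viewed, and the job is handed in when it is done.

```bash
ls; mkdir -p pics; cat > h.py <<'E'
import numpy as np, cv2
from rig import manip, effector, kin, vision
def snap(name,fn):
    st=manip.read_state(); p,d=vision.camera(name); cv2.imwrite(f'pics/{fn}.png',p[...,::-1]); np.savez(f'pics/{fn}.npz',p=p,d=d,pos=st['eef_pos'],q=st['orientation']); return p,d,st
E
python3 - <<'E'
from h import *
for n in('scene','top','wrist'):
    snap(n,n+'0'); print(n,vision.camera_params(n))
print(manip.read_state())
E
```

```text
pics
scene {'fov_y': 49.65480808638364, 'cx': 320.15169394998935, 'cy': 195.68316820126046, 'k1': 0.017086528846601196, 'cam_to_world': array([[-0.50141746,  0.50904446, -0.69961008,  1.31805866],
       [ 0.86513013,  0.28431226, -0.4131784 ,  0.37808095],
       [-0.01141845, -0.81242863, -0.58294884,  0.77225457],
       [ 0.        ,  0.        ,  0.        ,  1.        ]])}
top {'fov_y': 50.27477222212208, 'cx': 315.5515450872819, 'cy': 197.32837625010242, 'k1': -0.08011309977230884, 'cam_to_world': array([[-0.00905067, -0.99739768,  0.07152589,  0.42984826],
       [-0.99994229,  0.00861336, -0.00642006, -0.0942761 ],
       [ 0.00578727, -0.07157987, -0.99741808,  1.19877935],
       [ 0.        ,  0.        ,  0.        ,  1.        ]])}
wrist {'fov_y': 69.24825202650916, 'cx': 322.83884438189324, 'cy': 199.33375593846097, 'k1': -0.017436064196474237, 'mount': array([[-8.83543187e-04, -3.24217362e-01,  9.45982199e-01,
        -1.19800605e-01],
       [ 1.79730771e-06, -9.45982569e-01, -3.24217487e-01,
         8.38662059e-02],
       [ 9.99999610e-01, -2.84759931e-04,  8.36399172e-04,
         8.04969535e-04],
       [ 0.00000000e+00,  0.00000000e+00,  0.00000000e+00,
         1.00000000e+00]])}
{'t': 0.15, 'joints': array([-1.25348483e+00,  3.07415928e-01,  1.50736350e+00, -2.09894702e-06,
        1.32842219e+00, -7.35209578e-02]), 'joint_vel': array([ 2.11649394e-03, -6.51806326e-04, -3.37361953e-03, -8.35616248e-05,
        2.59822312e-04,  6.46286110e-04]), 'joint_efforts': array([-5.54273101e-04, -4.57980072e+01, -2.52220559e+01, -1.54979261e-04,
        8.65418318e-03,  8.42516329e-06]), 'eef_pos': array([ 0.21886046, -0.53117959,  0.25258788]), 'orientation': array([ 0.39374554,  0.58801941, -0.39304599,  0.5871222 ]), 'ft_force': array([-0.4722522 ,  0.56504461, -0.14862609]), 'moment': array([-0.02290469,  0.01363152, -0.02463852]), 'finger_gap': 0.9997763408925924}
```

View pics/scene0.png

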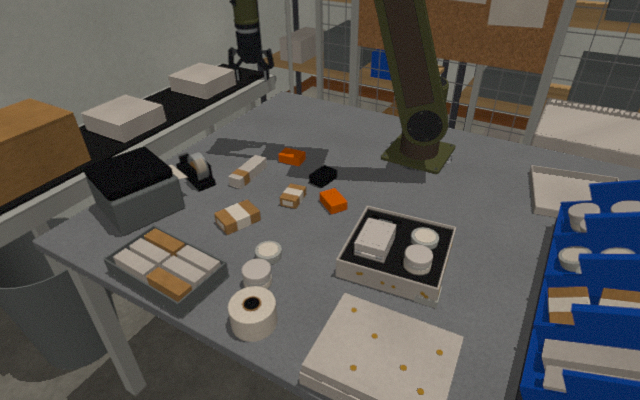

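View pics/top0.png

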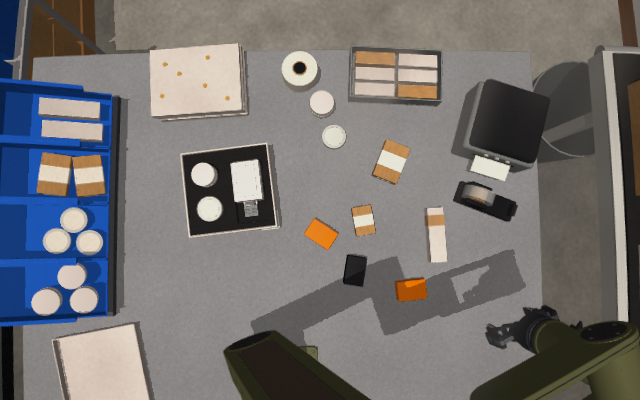

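Top view: small soap at about (363,220), big bar (391,161), gift box (229,190), case lid (246,181), and tab (250,209).

```bash
cat >> h.py <<'E'
from scipy.spatial.transform import Rotation as R
def c2w(name,st=None):
    P=vision.camera_params(name)
    if name!='wrist': return P,P['cam_to_world']
    T=np.eye(4); T[:3,:3]=R.from_quat(st['orientation']).as_matrix(); T[:3,3]=st['eef_pos']
    return P,T@P['mount']
def rays(name,uv,st=None):
    P,T=c2w(name,st); f=200/np.tan(np.radians(P['fov_y']/2)); 
    K=np.array([[f,0,P['cx']],[0,f,P['cy']],[0,0,1]])
    n=cv2.undistortPoints(np.asarray(uv,float).reshape(-1,1,2),K,np.array([P['k1'],0,0,0,0])).reshape(-1,2)
    return T[:3,3],np.c_[n,np.ones(len(n))]@T[:3,:3].T
def onplane(name,uv,z,st=None):
    o,d=rays(name,uv,st); return o+d*((z-o[2])/d[:,2])[:,None]
def pix(name,X,st=None):
    P,T=c2w(name,st); f=200/np.tan(np.radians(P['fov_y']/2)); c=(np.atleast_2d(X)-T[:3,3])@T[:3,:3]; s=c[:,:2]/c[:,2:]
    s=s*(1+P['k1']*(s**2).sum(1,keepdims=True)); return s*f+[P['cx'],P['cy']]
E
python3 - <<'E'
from h import *
p=cv2.imread('pics/top0.png')
c=p[130:250,170:290]; d=p[130:250,300:440]
cv2.imwrite('pics/t_a.png',cv2.resize(c,None,fx=5,fy=5,interpolation=cv2.INTER_CUBIC)); cv2.imwrite('pics/t_b.png',cv2.resize(d,None,fx=5,fy=5,interpolation=cv2.INTER_CUBIC))
z=np.load('pics/top0.npz'); hsv=cv2.cvtColor(z['p'],cv2.COLOR_RGB2HSV)
# gray bench removal: show values
for q in[(363,220),(391,161),(246,181),(330,180),(220,220),(250,209)]: print(q,z['p'][q[1],q[0]],z['d'][q[1],q[0]],onplane('top',[q],0.03))
E
```

```text
(363, 220) [230 225 209] 1.1639923 [[ 0.45017262 -0.23142504  0.03      ]]
(391, 161) [230 229 215] 1.1748947 [[ 0.61301817 -0.31228502  0.03      ]]
(246, 181) [230 226 217] 1.1205647 [[0.56050834 0.08978132 0.03      ]]
(330, 180) [147 144 141] 1.2055973 [[ 0.56123874 -0.14208729  0.03      ]]
(220, 220) [34 31 31] 1.1467681 [[0.45349375 0.1612364  0.03      ]]
(250, 209) [139 138 133] 1.1463286 [[0.48307711 0.07854327 0.03      ]]
```

View pics/t_a.png

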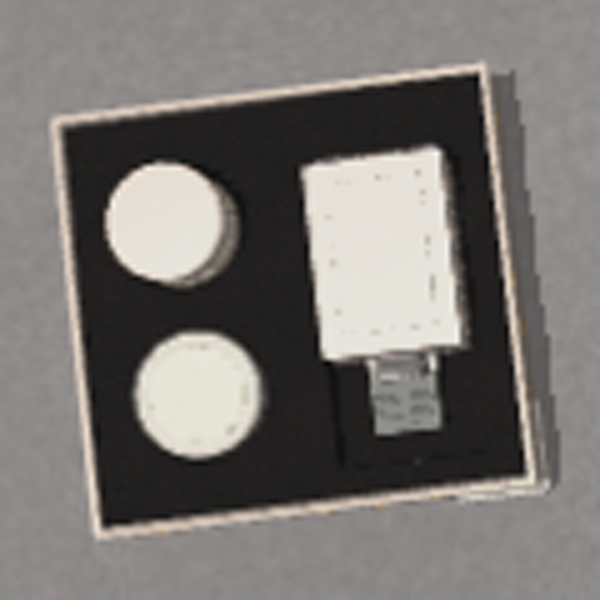

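View pics/t_b.png

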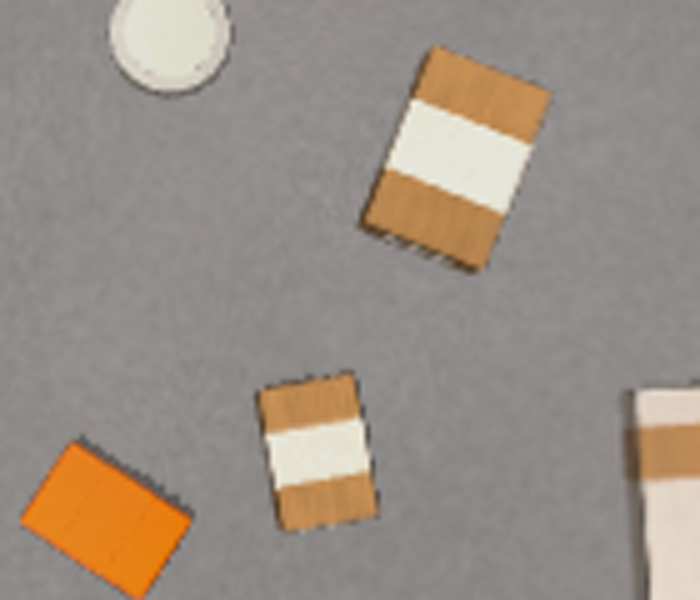

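```bash
python3 - <<'E'
from h import *
z=np.load('pics/top0.npz'); p=z['p'];d=z['d']
v,u=np.mgrid[0:400,0:640]; uv=np.c_[u.ravel(),v.ravel()]
o,r=rays('top',uv); X=(o+r*d.reshape(-1,1)).reshape(400,640,3)
Z=X[...,2]
print('bench',np.median(Z[150:200,300:340]))
def rect(m,zz,name):
    cs,_=cv2.findContours(m.astype(np.uint8),cv2.RETR_EXTERNAL,cv2.CHAIN_APPROX_NONE); c=max(cs,key=cv2.contourArea)
    # contour pixel centres at inside -> half-pixel shrink
    W=onplane('top',c.reshape(-1,2),zz)[:,:2]
    (cx,cy),(w,h),a=cv2.minAreaRect((W*1000).astype(np.float32)); 
    b=cv2.boxPoints(((cx,cy),(w,h),a)); e=[b[1]-b[0],b[2]-b[1]]; l=max(e,key=np.linalg.norm)
    print(name,cx,cy,'size',w+2.6,h+2.6,'long axis deg',np.degrees(np.arctan2(l[1],l[0]))%180,len(c),'z',np.median(Z[m]))
def win(u0,u1,v0,v1): 
    m=np.zeros((400,640),bool); m[v0:v1,u0:u1]=1; return m
hsv=cv2.cvtColor(p,cv2.COLOR_RGB2HSV); 
brt=(p.min(2)>195)|(hsv[...,1]>80)
rect(win(345,380,200,240)&brt,0.032,'soap')
rect(win(345,380,200,240)&(Z>.016),0.032,'soapZ')
rect(win(365,415,135,190)&brt,0.036,'big')
rect(win(225,265,150,204)&(p.min(2)>195),0.080,'lid')
rect(win(225,265,150,204)&(Z>.07),0.080,'lidZ')
rect(win(180,285,140,240)&(Z>.04),0.056,'box')
rect(win(180,285,140,240)&(p.max(2)<70),0.048,'foam')
rect(win(243,260,203,219)&(p.max(2)>90),0.052,'tab')
print('tab z',np.median(Z[204:214,247:254]))
E
```

```text
bench 0.00011170899469337137
soap 449.949462890625 -230.82322692871094 size 82.33320770263671 58.12858352661133 long axis deg 9.207257 94 z 0.03186567140648533
soapZ 449.4519348144531 -231.07830810546875 size 82.80963287353515 58.159200286865236 long axis deg 9.759623 92 z 0.031860088333713454
big 611.2401733398438 -309.9051818847656 size 75.83088073730468 113.86482391357421 long axis deg 157.2056 121 z 0.03604186592359526
lid 556.6423950195312 81.67878723144531 size 105.35360107421874 73.12371215820312 long axis deg 6.683188 126 z 0.0805712889673823
lidZ 555.9457397460938 82.05729675292969 size 107.33104858398437 78.06918487548828 long axis deg 6.691624 131 z 0.08051315452518071
box 534.5349731445312 134.63046264648438 size 235.74974975585937 246.57434997558593 long axis deg 96.16838 343 z 0.05059192907082233
foam 536.3670043945312 136.755615234375 size 222.98079833984374 233.13662109375 long axis deg 96.73128 322 z 0.04790528471931976
tab 480.8371887207031 75.31836700439453 size 37.800897216796876 40.47795639038086 long axis deg 90.017914 53 z 0.0530624170803804
tab z 0.05338158606429011
```

```bash
cat >> h.py <<'E'
YAW=np.radians(6.7); C0=np.array([.5565,.0823,.036])
def quat(yaw):  # tool x down, z along +y' , y along -x'
    c,s=np.cos(yaw),np.sin(yaw)
    return R.from_matrix(np.array([[0,-c,-s],[0,-s,c],[-1,0,0]])).as_quat()
def W(x,y,z): # case mm -> world
    c,s=np.cos(YAW),np.sin(YAW); return C0+np.array([c*x-s*y,s*x+c*y,z])/1000
def F(): return manip.read_state()['ft_force']
E
python3 - <<'E'
from h import *
q=quat(YAW)
for P in [W(-87,0,200),W(-87,0,30),W(80,0,110),W(0,0,100),[.45,-.231,.04]]:
    print(P,kin.inverse_kinematics(P,q))
manip.movep(W(-75,0,190),q)
p,d,st=snap('wrist','w1'); print(st['t'],st['eef_pos'],st['ft_force'])
E
```

```text
[0.47009415 0.07214965 0.236     ] [ 6.34436599e-02  1.83418027e-01  1.72955789e+00 -4.44089210e-16
  1.22861674e+00 -1.62428973e+00]
[0.47009415 0.07214965 0.066     ] [ 6.34436599e-02  4.05590973e-01  1.94717377e+00 -4.44089210e-16
  7.88827906e-01 -1.62428973e+00]
[0.63595365 0.09163366 0.146     ] [ 7.73775990e-02  4.89126830e-01  1.49605880e+00 -4.44089210e-16
  1.15640702e+00 -1.61035579e+00]
[0.5565 0.0823 0.136 ] [ 7.17386333e-02  4.03109265e-01  1.68740771e+00 -4.44089210e-16
  1.05107568e+00 -1.61599475e+00]
[0.45, -0.231, 0.04] [-5.57782099e-01  4.76680222e-01  1.90603571e+00 -4.44089210e-16
  7.58876718e-01 -2.24551549e+00]
2.5 [0.48231934 0.07288778 0.2260551 ] [-0.01476321  0.07617368  0.12428397]
```

View pics/w1.png

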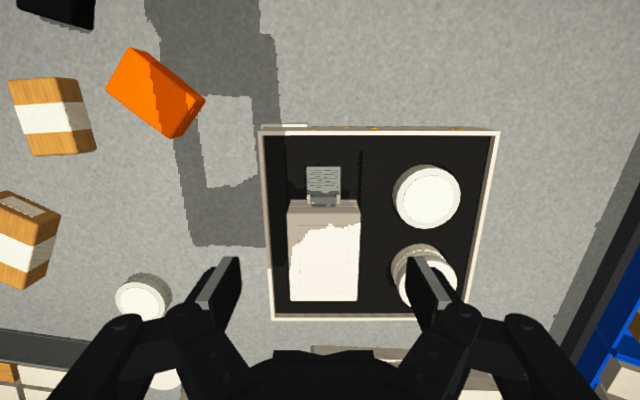

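Wrist view: tab at about (323,180), lid (324,252), tin (428,197), and jar (425,275). The fingers are open either side.

```bash
python3 - <<'E'
from h import *
z=np.load('pics/w1.npz'); p=z['p'];d=z['d']; st=dict(eef_pos=z['pos'],orientation=z['q'])
v,u=np.mgrid[0:400,0:640]
o,r=rays('wrist',np.c_[u.ravel(),v.ravel()],st); X=(o+r*d.reshape(-1,1)).reshape(400,640,3); Z=X[...,2]
m=np.zeros((400,640),bool); m[190:310,275:375]=1
a=m&(Z>.072)&(Z<.09)
def rect(m,zz,n):
    cs,_=cv2.findContours(m.astype(np.uint8),cv2.RETR_EXTERNAL,cv2.CHAIN_APPROX_NONE); c=max(cs,key=cv2.contourArea)
    w=onplane('wrist',c.reshape(-1,2),zz,st)[:,:2]*1000
    (cx,cy),s,an=cv2.minAreaRect(w.astype(np.float32)); print(n,cx,cy,s,an,np.median(Z[m]))
rect(a,.080,'lid')
rect(m&False|((u>300)&(u<346)&(v>160)&(v<196)&(p.max(2)>85)),.052,'tab')
b=(u>255)&(u<505)&(v>120)&(v<330)&(p.max(2)<70)
rect(b,.048,'foam')
print('pred lid corners',pix('wrist',[W(x,y,44) for x,y in((-52,-37),(-52,37),(52,37),(52,-37))],st).round(1))
print('pred tab',pix('wrist',[W(x,y,16) for x,y in((-100,-18),(-100,18),(-69,18),(-69,-18))],st).round(1))
print('bench',np.median(Z[300:310,180:190]),np.median(Z[100:110,400:420]))
E
python3 -c "
import cv2;p=cv2.imread('pics/w1.png');cv2.imwrite('pics/w1c.png',cv2.resize(p[120:330,250:400],None,fx=2.8,fy=2.8,interpolation=cv2.INTER_CUBIC))"
```

```text
lid 554.9360961914062 80.35273742675781 (105.47252655029297, 73.49346160888672) 6.650082111358643 0.07975951704425224
tab 479.5140380859375 71.934814453125 (31.484020233154297, 35.84125518798828) 6.652257442474365 0.05146598933296534
foam 546.1015625 167.23263549804688 (246.3482208251953, 295.7676696777344) 6.718167304992676 0.04726251487384134
pred lid corners [[287.1 213.4]
 [362.  213.3]
 [357.9 300.8]
 [291.  300.8]]
pred tab [[306.9 159.7]
 [342.  159.7]
 [341.4 188.6]
 [307.5 188.7]]
bench 0.2590554763346604 -0.0008501289714769877
```

View pics/w1c.png

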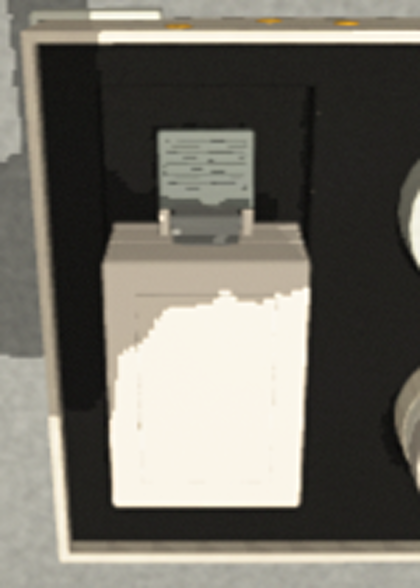

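```bash
python3 - <<'E'
from h import *
for n,f in(('wrist','w1'),('top','top0')):
    z=np.load(f'pics/{f}.npz'); p=z['p'];d=z['d']; st=dict(eef_pos=z['pos'],orientation=z['q'])
    v,u=np.mgrid[0:400,0:640]
    o,r=rays(n,np.c_[u.ravel(),v.ravel()],st); X=(o+r*d.reshape(-1,1)).reshape(400,640,3)
    c,s=np.cos(YAW),np.sin(YAW); L=(X-C0)*1000; L=np.stack([c*L[...,0]+s*L[...,1],-s*L[...,0]+c*L[...,1],L[...,2]],-1)
    m=(abs(L[...,1]+1)<5)&(L[...,0]>-125)&(L[...,0]<-40)&(L[...,2]<60)
    A=np.c_[L[m],p[m].mean(1)]; A=A[np.argsort(A[:,0])]
    print(n); 
    for lo in range(-124,-40,3):
        k=(A[:,0]>=lo)&(A[:,0]<lo+3)
        if k.any(): print(lo+1.5,A[k][:,2].min().round(1),A[k][:,2].max().round(1),A[k][:,3].mean().round())
E
```

```text
wrist
-122.5 9.0 13.0 31.0
-119.5 9.9 12.3 32.0
-116.5 9.5 13.3 32.0
-113.5 10.1 13.0 32.0
-110.5 10.1 12.8 31.0
-107.5 -1.0 10.3 30.0
-104.5 -1.7 0.6 32.0
-101.5 -1.8 0.1 32.0
-98.5 -2.7 0.6 32.0
-95.5 -1.6 0.4 33.0
-92.5 -2.2 16.7 83.0
-89.5 -1.3 18.3 122.0
-86.5 14.0 16.6 150.0
-83.5 13.8 17.0 145.0
-80.5 14.9 17.4 142.0
-77.5 13.9 16.8 136.0
-74.5 13.7 17.0 149.0
-71.5 14.5 17.1 143.0
-68.5 14.0 17.0 152.0
-65.5 12.7 31.3 101.0
-62.5 22.0 38.0 112.0
-59.5 28.5 38.1 104.0
-56.5 31.2 34.4 94.0
-53.5 26.0 30.9 109.0
-50.5 25.0 44.4 144.0
-47.5 42.4 45.2 177.0
-44.5 42.3 44.6 177.0
-41.5 42.2 44.5 179.0
top
-122.5 9.7 14.0 49.0
-119.5 10.2 13.5 32.0
-116.5 6.9 14.6 32.0
-113.5 11.9 15.6 32.0
-110.5 10.1 16.3 35.0
-107.5 -2.8 -1.4 34.0
-104.5 -2.1 2.9 31.0
-101.5 -2.7 5.2 32.0
-98.5 0.5 3.9 32.0
-95.5 -2.5 1.1 32.0
-92.5 -1.1 19.4 86.0
-89.5 14.8 17.9 131.0
-86.5 12.7 19.6 132.0
-83.5 13.2 20.0 126.0
-80.5 17.3 22.6 132.0
-77.5 14.6 18.5 136.0
-74.5 15.9 16.3 130.0
-71.5 13.1 15.1 131.0
-68.5 13.6 19.6 137.0
-65.5 11.8 34.5 153.0
-62.5 33.4 39.1 136.0
-59.5 35.4 38.3 116.0
-56.5 30.4 38.2 110.0
-53.5 25.5 38.7 130.0
-50.5 39.3 45.9 192.0
-47.5 43.7 47.3 226.0
-44.5 41.1 46.0 226.0
-41.5 43.5 47.9 226.0
```

```bash
sed -i 's/^YAW=.*/YAW=np.radians(6.65); C0=np.array([.5557,.0811,.036])/' h.py; python3 - <<'E'
from h import *
q=quat(YAW)
effector.set_gripper(0.0)
print(manip.read_state()['t'])
manip.movep(W(-86,0,75),q)
manip.line_to(W(-86,0,44),0.1)
s=manip.read_state(); print(s['t'],s['eef_pos'],s['finger_gap'],s['ft_force'])
f0=F()[2]
for z in np.arange(41,22,-1.5):
    manip.line_to(W(-86,0,z),0.05); s=manip.read_state(); f=s['ft_force'][2]-f0; print(z,s['t'],(s['eef_pos'][2]*1000-36).round(1),f.round(2))
    if f>4.5: break
snap('scene','s2'); print(manip.read_state()['t'])
E
```

```text
3.3167
4.3083 [0.47149529 0.07123285 0.08108477] 0.002701269314901332 [-0.43903116 -0.40705373 -0.1503516 ]
41.0 4.5583 41.5 0.6
39.5 4.8083 39.5 -0.68
38.0 5.0583 38.0 0.59
36.5 5.3083 36.4 1.37
35.0 5.5583 34.9 1.35
33.5 5.8083 33.4 2.97
32.0 6.0583 31.9 3.46
30.5 6.3083 30.6 3.85
29.0 6.5583 30.0 14.26
6.6083
```

View pics/s2.png

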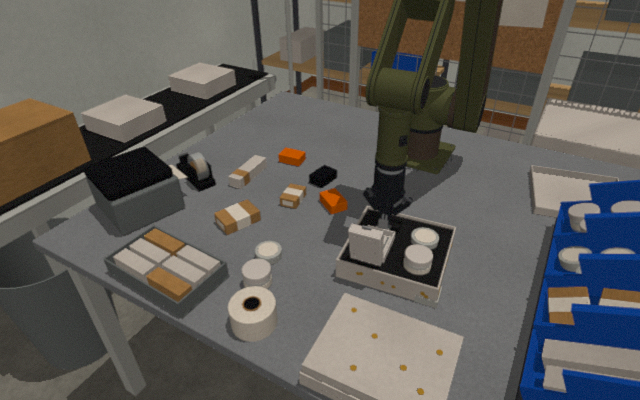

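The lid has popped open, standing upright at about (368,242). Next, the soap.

```bash
python3 - <<'E'
from h import *
manip.line_to(W(-86,0,110),0.2)
S=np.array([.45,-.231]); y=np.radians(9.5)
manip.movep([S[0]+.015,S[1],.19],quat(y))
effector.set_gripper(1.0,30)
p,d,st=snap('wrist','w3'); print(st['t'],st['eef_pos'],st['ft_force'])
v,u=np.mgrid[0:400,0:640]
o,r=rays('wrist',np.c_[u.ravel(),v.ravel()],st); X=(o+r*d.reshape(-1,1)).reshape(400,640,3); Z=X[...,2]
hsv=cv2.cvtColor(p,cv2.COLOR_RGB2HSV)
a=(abs(Z-.032)<.006)&(np.hypot(X[...,0]-S[0],X[...,1]-S[1])<.065)
cs,_=cv2.findContours(a.astype(np.uint8),cv2.RETR_EXTERNAL,cv2.CHAIN_APPROX_NONE); c=max(cs,key=cv2.contourArea)
w=onplane('wrist',c.reshape(-1,2),.032,st)[:,:2]*1000
print(cv2.minAreaRect(w.astype(np.float32)),np.median(Z[a]),c.reshape(-1,2).min(0),c.reshape(-1,2).max(0))
E
```

```text
9.1167 [ 0.46500348 -0.23106013  0.19002351] [-0.41446195  0.96340462  0.13213701]
((449.783447265625, -234.14801025390625), (78.5078353881836, 54.15614700317383), 9.499767303466797) 0.03130793494114009 [296 132] [351 210]
```

View pics/w3.png

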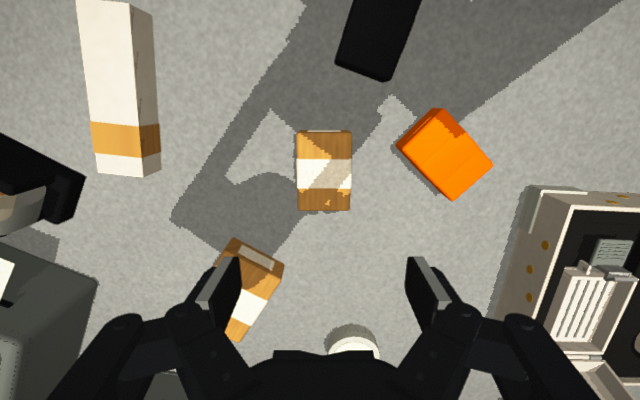

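Wrist view: soap at about (324,171), matching the top view within 3 mm in y. I'll grip it high across its width.

```bash
python3 - <<'E'
from h import *
y=np.radians(9.5); S=[.4498,-.2327]
manip.movep([*S,.085],quat(y))
manip.line_to([*S,.038],0.1)
print(F())
effector.set_gripper(0.0,30)
s=manip.read_state(); print(s['t'],s['finger_gap'],s['finger_gap']*85,s['ft_force'])
manip.line_to([*S,.060],0.05)
p,d,st=snap('wrist','w4'); print(F())
E
```

```text
[ 0.23755861 -0.22059506  0.03685443]
10.6833 0.6232895973410216 52.979615773986836 [0.41952905 0.85097636 5.32626825]
[-0.35498711  0.28151759 -1.23700936]
```

View pics/w4.png

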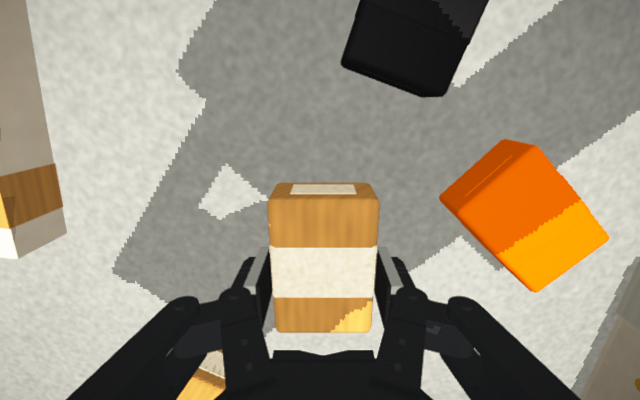

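```bash
python3 - <<'E'
from h import *
z=np.load('pics/w4.npz'); p=z['p'];d=z['d']; st=dict(eef_pos=z['pos'],orientation=z['q'])
v,u=np.mgrid[0:400,0:640]
o,r=rays('wrist',np.c_[u.ravel(),v.ravel()],st); X=(o+r*d.reshape(-1,1)).reshape(400,640,3)
P=vision.camera_params('wrist'); T=R.from_quat(z['q']).as_matrix(); L=(X-z['pos'])@T*1000  # tool frame
hsv=cv2.cvtColor(p,cv2.COLOR_RGB2HSV)
m=(u>262)&(u<385)&(v>175)&(v<340)&(p.max(2)>110)&(abs(X[...,2]-.054)<.008)
cs,_=cv2.findContours(m.astype(np.uint8),cv2.RETR_EXTERNAL,cv2.CHAIN_APPROX_NONE); c=max(cs,key=cv2.contourArea).reshape(-1,2)
w=onplane('wrist',c,.054,st); w=(w-z['pos'])@T*1000
print(cv2.minAreaRect(w[:,1:].astype(np.float32)),'y',w[:,1].min(),w[:,1].max(),'z',w[:,2].min(),w[:,2].max())
A=L[m]; co=np.linalg.lstsq(np.c_[A[:,1:],np.ones(len(A))],A[:,0],rcond=None)[0]; print('plane slope deg',np.degrees(co[:2]),co[2])
# finger pads: dark points with depth, x (along finger) max
k=(v>230)&(v<345)&(u>225)&(u<425)&(p.max(2)<80)&(X[...,2]>.02)&(X[...,2]<.08)&(abs(L[...,1])<20)
print('finger tip x', np.percentile(L[k][:,0],[50,90,99,100]))
k2=k&(L[...,0]>8); print(L[k2][:,2].min(),L[k2][:,2].max())
E
```

```text
((2.7547874450683594, 1.2009506225585938), (56.974205017089844, 79.51004028320312), 89.97776794433594) y -36.99205046645934 42.51703811849687 z -27.289956719738246 29.68686651318504
plane slope deg [ 0.52921262 -0.03814877] 7.676736014172539
finger tip x [-7.42267063  5.11992498 11.01394946 12.83788754]
-40.2026063488192 38.9182677501602
```

```bash
python3 - <<'E'
from h import *
s=manip.read_state(); 
manip.line_to([*s['eef_pos'][:2],.17],0.2)
manip.movep(W(1,0,110),quat(YAW))
manip.line_to(W(1,0,72),0.1)
p,d,st=snap('wrist','w5'); snap('scene','s5'); print(st['t'],st['eef_pos'],st['ft_force'],st['finger_gap'])
print(pix('wrist',[W(x,y,20) for x,y in((-48,-33),(-48,33),(48,33),(48,-33))],st).round(1))
print(pix('wrist',[W(x,y,20) for x,y in((-52,-37),(-52,37))],st).round(1))
sc=cv2.imread('pics/s5.png')[180:300,320:470]; cv2.imwrite('pics/s5c.png',cv2.resize(sc,None,fx=4,fy=4,interpolation=cv2.INTER_CUBIC))
E
```

```text
13.8167 [0.55675013 0.08049063 0.10795017] [-0.19769968  0.4231439  -0.62862531] 0.6200082679216197
[[270.4 160.3]
 [380.4 160.2]
 [371.7 294.5]
 [278.6 294.5]]
[[263.3 153.7]
 [387.5 153.6]]
```

View pics/w5.png

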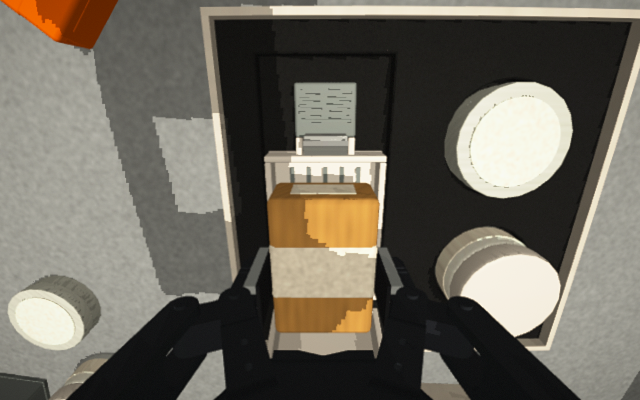

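View pics/s5c.png

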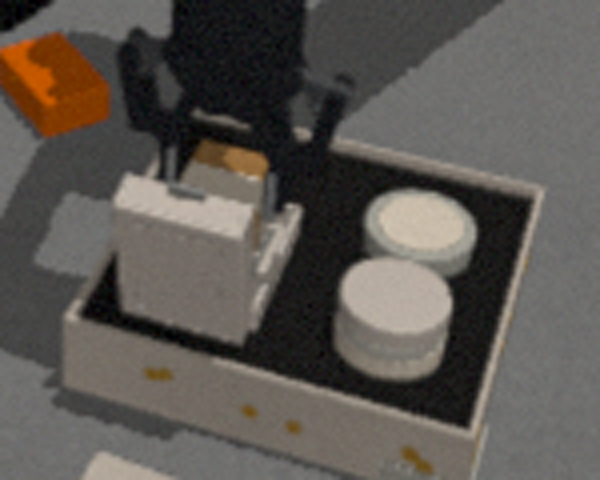

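The soap sits centred over the open case: soap columns 270–379, rim columns 265–386. Lowering under force control.

```bash
python3 - <<'E'
from h import *
manip.line_to(W(2.5,0.3,50),0.08)
f0=np.mean([F()[2] for _ in range(3)]); print(f0,F())
for z in np.arange(48,38.9,-1):
    manip.line_to(W(2.5,0.3,z),0.04); s=manip.read_state(); f=s['ft_force']; print(z,s['t'],(s['eef_pos'][2]*1000-36).round(1),f.round(2))
    if f[2]-f0>2.5: break
snap('wrist','w6')
E
```

```text
-0.8219970864511642 [-0.0279272   0.49019348 -0.82199709]
48.0 14.5917 48.2 [ 0.27 -0.43 -0.37]
47.0 14.8417 47.1 [ 0.16  0.22 -0.36]
46.0 15.0917 45.9 [ 0.24 -0.38 -1.49]
45.0 15.3417 44.9 [ 0.1  -0.53 -1.73]
44.0 15.5917 43.9 [ 0.37 -0.73 -1.16]
43.0 15.8417 43.0 [-0.33 -0.56 -1.29]
42.0 16.0917 42.9 [-0.91  0.03  6.71]
```

View pics/w6.png

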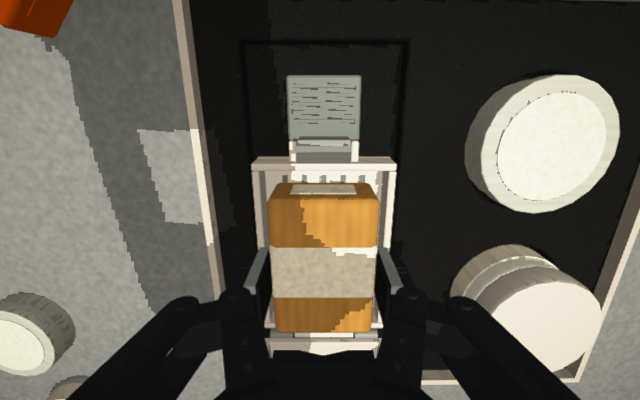

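```bash
python3 - <<'E'
from h import *
manip.line_to(W(2.5,0.3,43),0.05); print(F())
effector.set_gripper(0.8); print(manip.read_state()['t'],F())
manip.line_to(W(2.5,0.3,110),0.12)
manip.line_to(W(-20,0,190),0.25)
p,d,st=snap('wrist','w7'); snap('top','t7'); print(st['t'],st['ft_force'])
v,u=np.mgrid[0:400,0:640]
for n,pp,dd in(('wrist',p,d),('top',*[np.load('pics/t7.npz')[k] for k in'pd'])):
    o,r=rays(n,np.c_[u.ravel(),v.ravel()],st); X=(o+r*dd.reshape(-1,1)).reshape(400,640,3)
    c,s=np.cos(YAW),np.sin(YAW); L=(X-C0)*1000; L=np.stack([c*L[...,0]+s*L[...,1],-s*L[...,0]+c*L[...,1],L[...,2]],-1)
    m=(abs(L[...,2]-36)<4)&(abs(L[...,0])<50)&(abs(L[...,1])<32)
    A=L[m]; print(n,len(A),np.percentile(A,[1,50,99],axis=0).round(1).tolist())
    co=np.linalg.lstsq(np.c_[A[:,:2],np.ones(len(A))],A[:,2],rcond=None)[0]; print('slope deg',np.degrees(co[:2]))
    k=(L[...,2]>90)&(abs(L[...,1])<37)&(L[...,0]>40)&(L[...,0]<125)
    print('lid hi',np.percentile(L[k],[1,50,99],axis=0).round(1).tolist() if k.any() else None)
E
```

```text
[ 0.68738896  0.71196693 -1.0389761 ]
16.6917 [-0.75017721  1.00258858 -0.43541541]
17.8833 [-0.66096125  0.31811827  0.34717458]
wrist 3838 [[-36.5, -27.3, 32.8], [-1.0, -0.8, 35.3], [40.6, 25.4, 37.1]]
slope deg [0.2755644  0.05423592]
lid hi [[74.3, -36.3, 90.5], [88.9, 0.1, 119.2], [100.4, 35.9, 129.3]]
top 221 [[-37.3, -25.5, 32.6], [-21.8, -7.2, 35.9], [41.2, 24.1, 39.9]]
slope deg [-0.06930426  0.29394094]
lid hi [[74.8, -35.4, 94.2], [90.3, -19.8, 121.8], [103.4, 0.7, 129.9]]
```

View pics/w7.png

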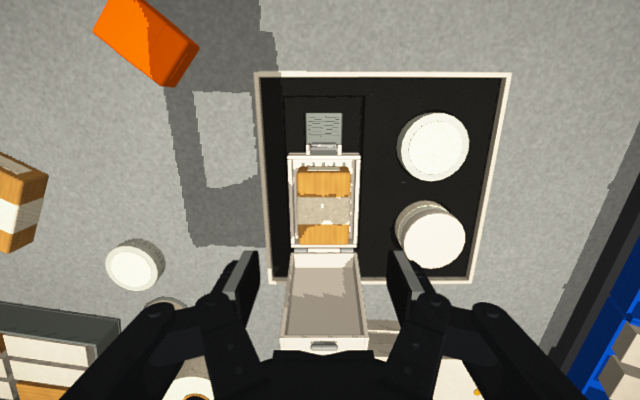

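Soap lies flat and centred, with soap rows 167–245 inside the case. The lid is open with its edge at about case x 102, z 129. Now closing it from behind.

```bash
cat >> h.py <<'E'
def block(th):
    c,s=np.cos(th),np.sin(th); rot=lambda a,b:np.array([a*c+b*s,-a*s+b*c])
    if th>=np.pi/2: C=rot(-107,24); K=C-[0,22]
    else:
        a=-85-20*(1-th/(np.pi/2)); K=rot(a,24)
    return K[0]+11+55, K[1]+20+22   # case x of block centre, TCP case z
E
python3 - <<'E'
from h import *
for t in (1.8,1.57,1.2,.8,.4,.1,0): print(t,block(t))
effector.set_gripper(0.0,30)
manip.line_to(W(60,0,190),0.25)
manip.line_to(W(130,0,180),0.25)
manip.line_to(W(130,0,119),0.15); print(manip.read_state()['t'],F())
for th in np.linspace(1.8,1.2,6):
    x,z=block(th); manip.line_to(W(x,0,z),0.1); print(round(th,2),F().round(2))
snap('scene','s8'); snap('wrist','w8'); print(manip.read_state()['t'])
E
```

```text
1.8 (np.float64(113.68296727323701), np.float64(118.74884623133279))
1.57 (np.float64(89.9322965458776), np.float64(127.02922403470667))
1.2 (np.float64(55.85779251125632), np.float64(134.32018187609148))
0.8 (np.float64(17.15893796752112), np.float64(126.73642142806263))
0.4 (np.float64(-16.67443903218512), np.float64(103.01109846698719))
0.1 (np.float64(-34.81255670426066), np.float64(76.23549686062881))
0 (np.float64(-39.0), np.float64(66.0))
20.0917 [-0.247045   -0.15173402  0.49570232]
1.8 [-0.18  0.55  0.22]
1.68 [0.78 0.62 0.63]
1.56 [ 0.35 -0.07  0.52]
1.44 [ 1.66  0.15 -1.24]
1.32 [0.26 1.12 0.34]
1.2 [-0.02 -0.5   0.28]
21.8667
```

View pics/s8.png

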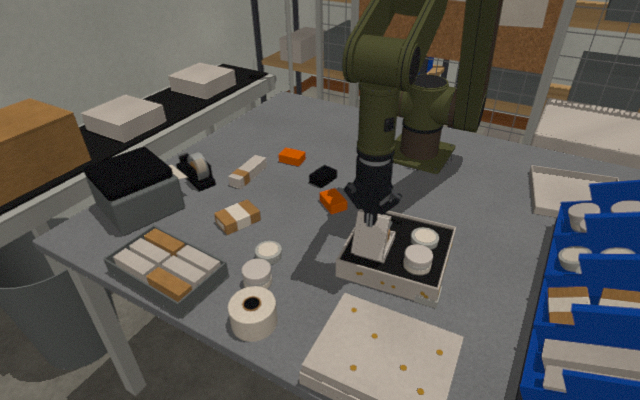

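View pics/w8.png

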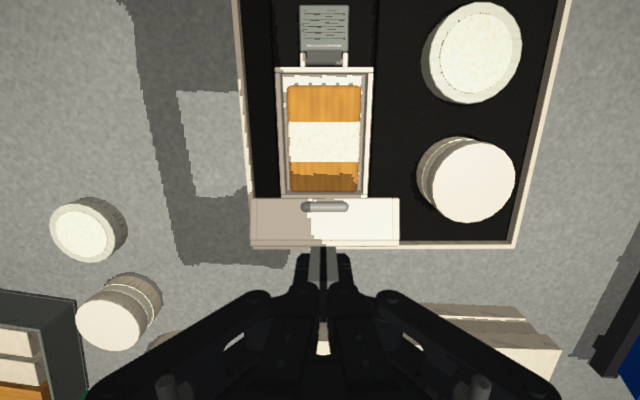

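Wrist view: the fingers at about (323,265) are holding the lid's outer face, its front edge at rows 198–246. Continuing down.

```bash
python3 - <<'E'
from h import *
for th in np.linspace(1.08,.16,9):
    x,z=block(th); manip.line_to(W(x,0,z),0.1); print(round(th,2),F().round(2))
snap('scene','s9')
print(manip.read_state()['t'])
E
python3 -c "
import cv2;p=cv2.imread('pics/s9.png');cv2.imwrite('pics/s9c.png',cv2.resize(p[150:310,310:480],None,fx=3.5,fy=3.5,interpolation=cv2.INTER_CUBIC))"
```

```text
1.08 [ 1.06 -0.93  1.12]
0.97 [ 0.48 -0.11  1.82]
0.85 [ 0.84 -0.12  0.01]
0.74 [ 1.   -0.81  0.76]
0.62 [-0.11 -0.59  1.07]
0.5 [-0.33  0.42  0.87]
0.39 [0.27 0.18 1.14]
0.28 [-0.32 -0.3   0.94]
0.16 [-0.83 -0.19  1.3 ]
24.3417
```

View pics/s9c.png

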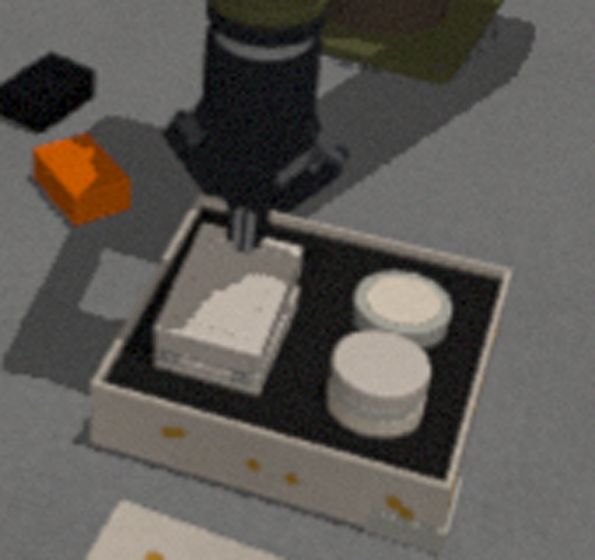

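The lid is almost closed with the fingertips on its front edge area. Pressing in small steps.

```bash
python3 - <<'E'
from h import *
x,z=block(.12); manip.line_to(W(x,0,z),0.05)
x1=-41
for zz in np.arange(z-1,60,-1):
    manip.line_to(W(max(x1,x-(z-zz)*.6),0,zz),0.04); s=manip.read_state(); f=s['ft_force']; print(round(zz,1),(s['eef_pos'][2]*1000-36).round(1),f.round(2))
    if f[2]>13: break
print(s['t'])
E
```

```text
77.2 77.3 [-0.54 -0.18  1.32]
76.2 76.2 [0.76 0.1  0.25]
75.2 75.4 [ 0.32 -0.04  3.02]
74.2 74.5 [1.16 0.59 3.46]
73.2 73.6 [2.49 0.51 4.39]
72.2 72.6 [2.26 0.88 4.96]
71.2 70.7 [0.67 0.45 1.5 ]
70.2 69.7 [ 0.02 -0.29  1.16]
69.2 68.9 [ 1.05  0.84 -0.49]
68.2 68.0 [ 0.5  -0.27  0.98]
67.2 67.0 [-0.29 -0.16  0.02]
66.2 66.2 [1.06 0.33 0.36]
65.2 65.5 [-1.29 -0.37  3.77]
64.2 64.7 [-2.05 -0.13  7.96]
63.2 64.1 [-2.49 -1.66 11.14]
62.2 63.5 [-4.42 -0.2  14.05]
28.5917
```

Force rose to 5 N, snapped at 72 mm and then met a hard stop at about 66 mm. Retracting to check that the latch holds.

```bash
python3 - <<'E'
from h import *
manip.line_to(W(-41,0,75),0.06)
manip.line_to(W(-75,0,190),0.2)
manip.wait(1.0)
p,d,st=snap('wrist','w10'); snap('scene','s10'); snap('top','t10'); print(st['t'],st['ft_force'])
v,u=np.mgrid[0:400,0:640]
for f,n in(('w1','wrist'),('w10','wrist'),('top0','top'),('t10','top')):
    z=np.load(f'pics/{f}.npz'); s2=dict(eef_pos=z['pos'],orientation=z['q'])
    o,r=rays(n,np.c_[u.ravel(),v.ravel()],s2); X=(o+r*z['d'].reshape(-1,1)).reshape(400,640,3)
    c,s=np.cos(YAW),np.sin(YAW); L=(X-C0)*1000; L=np.stack([c*L[...,0]+s*L[...,1],-s*L[...,0]+c*L[...,1],L[...,2]],-1)
    m=(L[...,2]>38)&(L[...,2]<75)&(abs(L[...,0])<47)&(abs(L[...,1])<32); A=L[m]
    co=np.linalg.lstsq(np.c_[A[:,:2],np.ones(len(A))],A[:,2],rcond=None)[0]; print(f,'lid z',np.median(A[:,2]),'slope rad',co[:2].round(4))
a=cv2.imread('pics/s10.png'); b=cv2.imread('pics/w10.png'); cv2.imwrite('pics/chk.png',np.hstack([cv2.resize(a[120:320,200:480],(400,286)),cv2.resize(b,(400,250))[:250].copy() if 0 else cv2.resize(b,(400,286))]))
a0=cv2.imread('pics/top0.png').astype(int);a1=cv2.imread('pics/t10.png').astype(int); cv2.imwrite('pics/tdiff.png',np.abs(a1-a0).max(2).clip(0,255).astype(np.uint8))
E
```

```text
30.7083 [-0.42653302  0.44653275 -0.17433382]
w1 lid z 43.90087338675989 slope rad [-0.0007 -0.0008]
w10 lid z 43.870692582299654 slope rad [ 0.0013 -0.0026]
top0 lid z 44.70220920820326 slope rad [-0.003   0.0014]
t10 lid z 44.73845801916724 slope rad [-0.0072  0.0164]
```

View pics/chk.png

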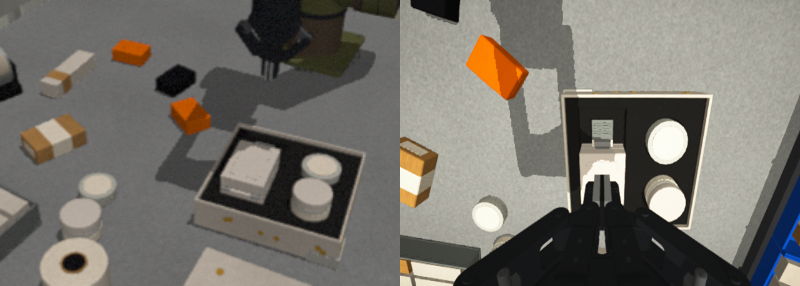

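View pics/t10.png

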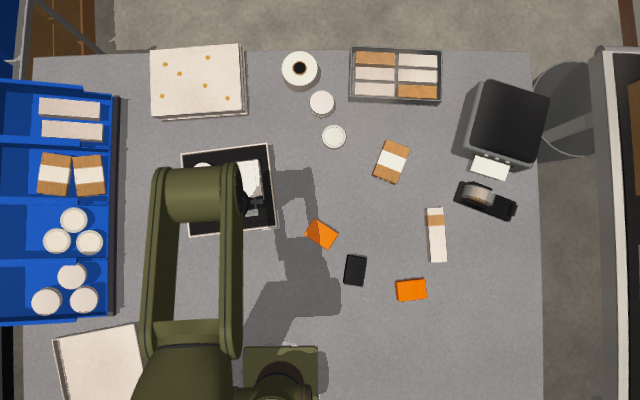

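The lid is shut and level at z 43.9 mm with the robot clear of it, and the rest of the stock is where it was. Handing in.

```bash
python3 -c "
from h import *
manip.finish_job(); print('done')"
```

```text
the job is handed in; nothing more can be done
done
```

The small soap bar is in the travel case, the lid is latched shut, and I handed the job in at about 31 s of the 67 s allowed.

- **Opening:** I pressed the thumb tab and the lid popped fully open. On the last step the tab hit its stop at about 14 N.
- **Soap:** I gripped the small bar across its upper part and lowered it until the wrist force showed it resting on the case floor (about 7 N), then let go. The wrist camera showed it flat, to within 0.3°, and about 2 mm from centre, clear of the walls.
- **Closing:** I swung the lid over from behind and pressed it down. The force climbed to about 5 N, dropped as the latch snapped, then rose against the closed stop, where I ended at about 14 N.

**Last checks:** More than a second after I let go, the wrist camera put the lid top at 43.9 mm, the same as before opening, and level to about 0.003 rad. The top camera put it at 44.7 mm, also unchanged from its earlier reading. Its slope reading was up to 0.016 rad, but the arm hid most of the lid in that view, so I relied on the wrist camera.

In the last pictures the larger bar and the other loose stock look unmoved by eye. The tin and jar in the gift box were partly hidden by the arm in the top view, but the scene and wrist views show them in place. None of the checks failed.

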